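Lock the tube rack onto the mixer with its quarter-turn key

TASK

Push the blue tube rack gently back along the mixer's platform until it is fully home against the rear stop. Then take the orange hold-down key from its stand, feel with its cross-bar for the narrow slot of the brass nut plate below the opening in the rack, pass the bar down through it, press the key against its spring and turn it a quarter turn so the bar snaps up into the groove underneath and holds; let go of it. Press and push gently, never harder than a firm finger would (about 30 N), leave the tubes in the rack and do not disturb the other things.

Things in the scene. Friction and masses are not known exactly. Their poses are not given: they have to be found in the camera images.
- mixer: white orbital tube mixer, fixed, 220 x 150 mm; origin under its centre on the worktop, x from its control panel (robot side) to the rear stop, z up. On top, on posts with a 24 mm open gap below, an aluminium platform 6 mm thick, top z = 85 mm. Side lips 6 mm high guide the rack along x with 1.5 mm play each side
- rear_stop (a point): foot of the rear stop's face, on the platform top (mixer x = 100, y = 0, z = 85 mm); the stop is 16 mm high. With the rack home its rear edge touches this face and the rack origin is at x = 5, y = 0, z = 85 mm in the mixer frame
- deck_slot (a point): centre of the opening through the platform, at its top face (mixer x = -40, y = 0, z = 85 mm), 21 mm wide along mixer x, 34 mm long along y. Below it lies the nut plate: brass, 4 mm thick, top z = 79, underside z = 75 mm, with a narrow slot 10 mm wide along mixer x, 29.5 mm long along y, parallel to the opening and centred on y = 0
- rack: loose blue tube rack 190 x 118 mm, about 0.4 kg with its tubes, on the platform 15 to 45 mm short of home (towards the robot), 2 to 5 N to slide; origin under its centre, x and z as the mixer's. Base plate 5 mm thick, a white block with six wells from x = 14 to 76 mm, 53 mm high; the tubes in it reach 99 mm above the rack's underside
- rack_lip (a point): middle of the front face of the rack's upturned front lip, which is 100 mm wide, 5 mm thick and 28 mm high; this point is 14 mm above the rack's underside. Push here along mixer +x. It lies at mixer x = -90 mm when the rack is home
- rack_slot (a point): centre of the opening through the rack's base plate, at the plate's top face (rack frame x = -45, y = 0, z = 5 mm), 21 mm wide along x, 34 mm long along y; it lies over the platform's equal opening when the rack is home, and through both the narrow slot of the nut plate is seen 11 mm down
- key_stand: fixed grey block 50 x 64 x 36 mm on a dark base 62 x 76 mm, with a slot along its y in its top in which the key stands; origin under its centre. Between it and the robot stands the room's big beige towel dispenser, about 0.2 m high, round x = 0.4, y = -0.04: pass over it with room to spare
- key: quarter-turn hold-down key, 0.09 kg, 64.5 mm tall, upright in the stand with its bar along the stand's y. Origin on its axis at the centre of the cross-bar, z up to the handle; in the stand the origin is 20.5 mm above the worktop. Cross-bar square with a flat underside, 7 x 7 mm, 26 mm long along key y, on a 7 mm stem; to go through the nut plate's slot it must lie along it
- key_wing (a point): middle of the orange wing handle, 47 mm above the key's origin. The wing reaches from 33 to 61 mm above the origin, 10 mm thick along key x, 30 mm long along key y; below it an orange collar 28 mm across, top at 33 mm. Grip the wing across its thickness, fingertips just above the collar
- key_spring (a point): underside of the key's black spring-loaded foot, a 38 mm disc, 15.5 mm above the key's origin. It meets the rack plate when the origin is 74.5 mm above the worktop, then gives 8.5 mm: 3 N at first, 1.5 N more per mm, then a hard stop (16 N). Pressed 6 to 8.5 mm (12 to 16 N) the key can be turned, either way; let up after a quarter turn the bar seats in the groove, origin 71.5 mm above the worktop
- tube_red: capped sample tube 16 mm wide, 92 mm tall, loose in a well of the rack; origin at its foot, z to its cap
- tube_green: as tube_red, green cap
- tube_blue: as tube_red, blue cap
- tube_yellow: as tube_red, yellow cap
- timer: white lab timer 62 x 62 x 18 mm, bystander, loose
- strip_vial: white capped strip vial 40 mm wide, 103 mm tall, bystander, loose
- carton: white and blue carton 95 x 61 x 55 mm, bystander, loose
- desk_mug: spotted mug 78 mm wide, 93 mm tall, bystander, loose
- foil_sachet: flat grey sachet 62 x 30 x 6 mm, bystander, loose
- pen_1: white and blue pen 135 mm long, bystander, loose
- nut_cage (a point): middle of the cage under the platform that holds the nut plate (mixer x = -40, y = 0, z = 75 mm). The nut plate floats in it: each time its slot stands anywhere up to 5 mm off this centre along mixer x, which is not measured; it stays put under light touch (5 N to slide it). Two pairs of rounded ridges 3 mm deep on its underside make a groove along mixer x across its slot

How it is judged (in metres and radians):
On the way, in this order (a step that is already met when the one before it is completed fails the run):
1. the rack is home against the rear stop (within 2 mm) (x of rack in the frame of mixer above 0.003 m), for 0.2 s.
2. the key's cross-bar has passed down through the nut plate's slot, still along it (z of key in the frame of mixer between 0.055 and 0.0715 m and horizontal distance between key and deck_slot below 0.009 m and angle between the y axis of key and the y axis of mixer, either way round below 0.3 rad), for 0.05 s.
3. pressed down, the key is turned a quarter turn (z of key in the frame of mixer between 0.055 and 0.0725 m and horizontal distance between key and deck_slot below 0.009 m and angle between the y axis of key and the x axis of mixer, either way round below 0.25 rad), for 0.05 s.
At the end, for the whole second after the job is handed in: rack within 2 mm of the rear stop and flat; key upright, released, at rest, its bar below the nut plate, across the slot (within 0.2 rad of mixer x) and up in the groove (origin 70 to 73 mm above the worktop, within 9 mm of the opening's centre); all four tubes standing in their wells (x of rack in the frame of mixer above 0.003 m and z of rack in the frame of mixer below 0.0865 m and z of key in the frame of mixer between 0.07 and 0.073 m and horizontal distance between key and deck_slot below 0.009 m and angle between the y axis of key and the x axis of mixer, either way round below 0.2 rad and angle between key's own z axis and vertical below 0.12 rad and linear speed of each of key, rack below 0.01 m/s and angle between each of tube_red, tube_green, tube_blue, tube_yellow's own z axis and vertical below 0.25 rad and z of each of tube_red, tube_green, tube_blue, tube_yellow in the frame of rack below 0.015 m); the robot touches nothing.
It fails at once if the rack is pushed by the fingers with more than 35 N (contact force between the fingers and rack above 35 N).
It fails at once if the key is pressed on the rack with more than 35 N (contact force between key and rack above 35 N).
It fails at once if the key is forced against the platform or the nut plate with more than 35 N (contact force between key and mixer above 35 N).
It fails at once if a bystander is moved by more than 20 mm (distance of any of timer, strip_vial, carton, desk_mug, foil_sachet, pen_1 from where it was at the start of the episode above 0.02 m).
It also fails if it takes over 72 s, if anything falls off the work surface, if the arm or the gripper's body presses on something with over 40 N, if the wrist force passes 120 N, or if a joint passes its speed limit or range.

ROBOT

A 7-joint arm with a two-finger parallel gripper is mounted at the origin on a cart in front of the work surface, level with it; the furniture and walls round the work are solid. World frame = base frame: x ahead of the robot, y to its left, z up, the work surface at z = 0. Lengths are in mm, angles in degrees, forces in N, time in s.
With the tool pointing down it reaches from about 400 to 850 mm from the base axis. Payload 10.4 kg.
Tool frame: the origin (TCP) lies at the very end of the fingers, on their centre line; the grasp point (between the pads) lies 19 mm behind it (arm.pinch_z is the distance from the TCP to the grasp point, in mm); z points along the fingers, y is the line along which they close (so a half turn about z gives the same grasp; the last joint's range is limited). The gripper opens to 85 mm and grips with 20 to 120 N. Pads are 22 mm wide; open, the fingers measure 114 mm over their backs; the gripper's body (76 mm by 85 mm) begins 54 mm behind the grasp point. The pads swing forward as they close: fully open they stand 13 mm farther back than shut.
Start: joints at [-1.295, 19.034, -3.707, 83.658, 1.238, 77.344, -5.071], TCP at [625.021, 0.018, 231.338] pointing down, gripper open.
Joint ranges: [-148.97, 148.97], [-28.65, 121.19], [-84.17, 76.75], [9.2, 138.47], [-72.65, 252.65], [3.7, 117.97], [-149.18, 149.18]. Speed limits (degrees/s): [127.2, 127.2, 159.86, 159.86, 180, 180, 180].

INTERFACE

Orientations are given as a 3x3 rotation matrix whose columns are the frame's x, y, z axes.
In Python, from cell import arm gives the robot as it stands. The module is installed in compiled form; this text tells all that it offers.
- The arm moves only by the tool carry_out, never from a script. Its argument "increments" is one flat list of numbers, 7 for each row, row after row: the closure, from -1 (fully open) to 1 (shut), then the shift along the tool's x, y, z in mm, then the turn, a rotation vector about the tool's x, y, z in degrees. A call has 1 to 12 rows; each row is the pose to reach, as a shift and turn from the pose commanded when the call began, along the tool's axes at that moment; what a row does not reach only later rows make up. A row lasts 1/10 s, in which the tool goes at most 50 mm and 8.59 degrees, less where a joint would pass 70% of its speed; a pose out of reach is approached as far as the arm can. A call with a gripper value outside its range is refused whole. The fingers move at their own pace and stop on an object; the grip force is fixed at half the most. Time passes only in rows, so rows that repeat a pose let the fingers close. It gives the time, the measured TCP pose, the force, the opening and the grip force at its end, in the units of the state.
- arm.state(): the state, without advancing time (a new reading comes with each control period).
- arm.camera(name): name is "scene" or "side" or "wrist"; returns (picture, depth): 400x640x3 uint8, red, green, blue; 400x640 float32, mm along the optical axis (not along the pixel's ray), 0 where there is no reading.
- arm.camera_model(name): a dict with "fovy" (degrees; the focal length in pixels is half the picture's height over the tangent of half this angle, whatever the lens; pixels are square), "cx", "cy" (the principal point, pixels), "dist_coeffs" ([k1, k2, p1, p2, k3] as OpenCV has them; the pictures are not rectified), "T" (4x4, takes a point from camera to world coordinates). Camera axes: x right, y up, looking along -z (the intrinsics and any distortion apply to the point x, -y, -z); pixel columns grow to the right and rows downward; lengths in mm; the calibration is good to about 2 mm. A picture is of the moment at which its call begins: read the wrist's pose just before it. camera_model takes no time and is no camera call; for the wrist camera it gives the pose at the moment of the call.
- arm.close_job(): hands the job in; it is judged then, once.
The state is a dict: "t": time; "qpos": joint angles; "joint_vel": joint speeds; "joint_efforts": joint torques, N m; "position": TCP position; "eef_rot": TCP orientation; "wrist_force": force on the tool from outside, world axes, zero at the start; "ft_torque": the same for the moment, N m; "grip_width": opening from 0.0 (shut) to 1.0 (fully open); "grip_force": force on a finger pad.
Only numpy, scipy, OpenCV 4.12 (cv2) and the standard library are available. Lean on these libraries where they do the work, as an engineer would, in place of code of your own. Each camera call takes 0.05 s, during which the arm holds its last target. There are 200 camera calls.

## Working session

There is one attempt and no reset: what is moved stays moved. The work goes in short steps, Python scripts to look and compute and a tool call to move; the robot and the scene stay as the last step left them, time stands still between calls to the robot, and variables do not carry over. Pictures are saved under pics/ and viewed, at most 10 in all, crops included, and the job is handed in when it is done.

Besides the shell and the picture viewer there is one more tool, called after "Call:" as name(argument=value, ...) on one line, values as JSON. carry_out: Moves the arm, as the interface text tells. Its arguments: {"type":"object","properties":{"increments":{"type":"array","items":{"type":"number"}}},"required":["increments"]}

```bash
mkdir -p pics; cat > h.py <<'E'
import numpy as np,cv2
from cell import arm
def K(m):
    f=200/np.tan(np.radians(m["fovy"]/2)); return np.array([[f,0,m["cx"]],[0,f,m["cy"]],[0,0,1.]])
def snap(n):
    m=arm.camera_model(n); p,d=arm.camera(n); np.savez(f"{n}.npz",p=p,d=d,T=m["T"],K=K(m),D=np.array(m["dist_coeffs"],float)); return p,d
def load(n): return np.load(f"{n}.npz")
def ray(z,uv):
    n=cv2.undistortPoints(np.array(uv,float).reshape(-1,1,2),z["K"],z["D"]).reshape(-1,2)
    r=np.c_[n[:,0],-n[:,1],-np.ones(len(n))]; T=np.array(z["T"]); return T[:3,3],r@T[:3,:3].T
def cloud(z):
    h,w=z["d"].shape; vv,uu=np.mgrid[:h,:w]; o,r=ray(z,np.c_[uu.ravel(),vv.ravel()]); P=o+r*z["d"].reshape(-1,1); P=P.reshape(h,w,3); P[z["d"]==0]=np.nan; return P
def atz(z,uv,h):
    o,r=ray(z,uv); return o+r*((h-o[2])/r[:,2])[:,None]
def tri(z1,u1,z2,u2):
    o1,r1=ray(z1,[u1]);o2,r2=ray(z2,[u2]);A=np.c_[r1[0],-r2[0]];s=np.linalg.lstsq(A,o2-o1,rcond=None)[0]
    a=o1+s[0]*r1[0];b=o2+s[1]*r2[0];return (a+b)/2,np.linalg.norm(a-b)
def save(n,f): cv2.imwrite(f"pics/{f}.png",load(n)["p"][:,:,::-1])
E
python3 - <<'E'
from h import *
s=arm.state();print(s["t"],s["eef_rot"],s["wrist_force"],arm.pinch_z)
for n in ["scene","side","wrist"]:
    snap(n)
    m=arm.camera_model(n);print(n,np.round(m["T"],3).tolist(),m["dist_coeffs"])
im=[load(n)["p"] for n in ["scene","side"]]
for n in ["scene","side","wrist"]: save(n,n+"0")
E
```

```text
0.0 [[-5.30050985e-06  9.99998976e-01 -1.43098924e-03]
 [ 9.99999998e-01  5.21914414e-06 -5.68634947e-05]
 [-5.68559680e-05 -1.43098954e-03 -9.99998975e-01]] [-0.49644099 -0.81538002 -0.17793737] 18.700000000000003
scene [[0.712, 0.32, -0.625, -271.587], [-0.702, 0.33, -0.631, -966.622], [0.005, 0.888, 0.46, 647.939], [0.0, 0.0, 0.0, 1.0]] [0.0019511 0.        0.        0.        0.       ]
side [[-1.0, -0.015, 0.026, 580.831], [0.03, -0.648, 0.761, 833.626], [0.005, 0.762, 0.648, 939.178], [0.0, 0.0, 0.0, 1.0]] [-0.12547016  0.          0.          0.          0.        ]
wrist [[1.0, -0.0, 0.0, 624.208], [-0.0, 0.946, 0.325, 83.433], [-0.0, -0.325, 0.946, 372.663], [0.0, 0.0, 0.0, 1.0]] [0.01821218 0.         0.         0.         0.        ]
```

View pics/scene0.png

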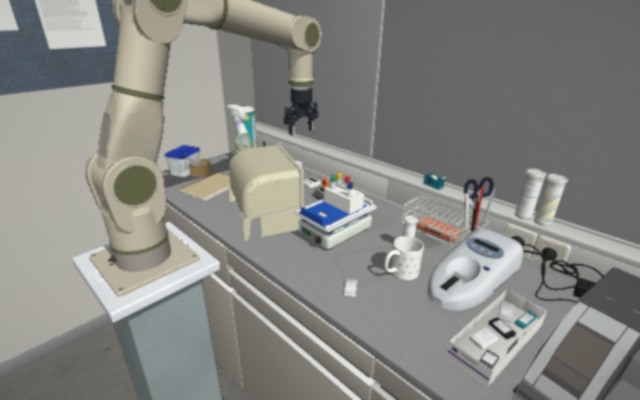

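View pics/side0.png

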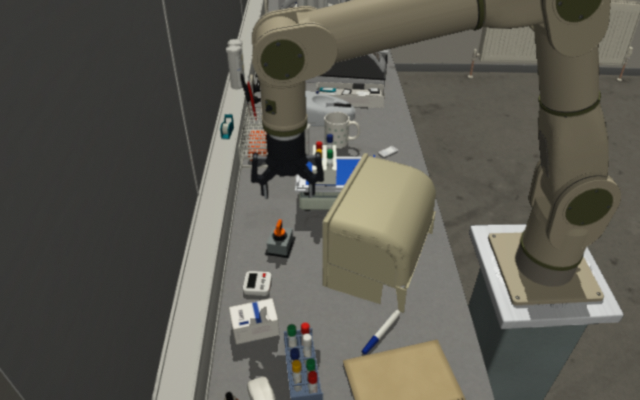

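View pics/wrist0.png

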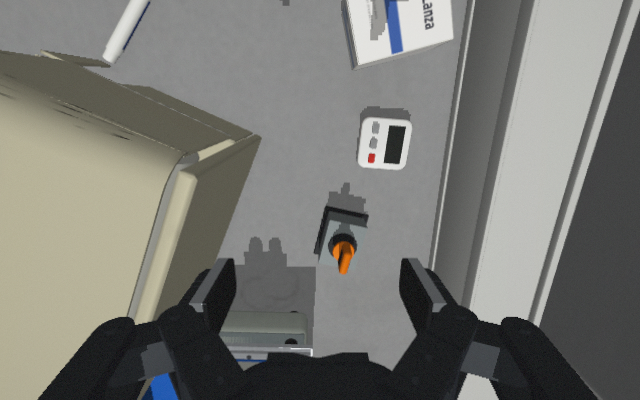

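Scene: mixer with blue rack at about (338,215), in front of the dispenser's right; side: key at (280,235); wrist: key at (343,250), timer at (385,143), gripper hides the mixer (bottom). Now I'll measure from the clouds.

```bash
python3 - <<'E'
from h import *
for n in ["scene","side","wrist"]:
    z=load(n);P=cloud(z);hsv=cv2.cvtColor(z["p"],cv2.COLOR_RGB2HSV);H,S,V=cv2.split(hsv)
    inb=(P[...,0]>450)&(P[...,0]<800)&(P[...,1]>-350)&(P[...,1]<220)
    for nm,m,lo,hi in [("orange",(H>5)&(H<16)&(S>190)&(V>120),20,110),("blue",(H>105)&(H<125)&(S>150),80,125)]:
        q=P[m&inb&(P[...,2]>lo)&(P[...,2]<hi)]
        if len(q)>5: print(n,nm,len(q),np.round(np.percentile(q,[1,10,50,90,99],axis=0)).tolist(), cv2.minAreaRect(q[:,:2].astype(np.float32)))
    # level 85+-? mixer top
    q=P[inb&(P[...,1]<20)&(P[...,2]>40)&(P[...,2]<200)]
    hst=np.histogram(q[:,2],np.arange(40,205,3));print(n,[(int(b),int(a)) for a,b in zip(*hst) if a>15])
z=load("scene");c=z["p"][160:260,280:400];cv2.imwrite("pics/mix.png",cv2.resize(c,None,fx=6,fy=6,interpolation=2)[:,:,::-1])
E
```

```text
scene orange 14 [[645.0, -104.0, 55.0], [646.0, -103.0, 57.0], [651.0, -99.0, 68.0], [653.0, -94.0, 78.0], [654.0, -92.0, 79.0]] ((649.5120239257812, -98.71562957763672), (8.809528350830078, 11.315545082092285), 12.218161582946777)
scene blue 269 [[451.0, -336.0, 88.0], [457.0, -328.0, 89.0], [478.0, -287.0, 90.0], [497.0, -242.0, 92.0], [503.0, -232.0, 93.0]] ((476.2353210449219, -284.5819396972656), (107.7627182006836, 55.8582878112793), 88.01245880126953)
scene [(40, 42), (43, 51), (46, 45), (49, 50), (52, 101), (55, 117), (58, 69), (61, 61), (64, 56), (67, 56), (70, 67), (73, 45), (76, 70), (79, 68), (82, 67), (85, 80), (88, 361), (91, 208), (94, 96), (97, 100), (100, 91), (103, 80), (106, 87), (109, 85), (112, 102), (115, 147), (118, 95), (121, 35), (124, 32), (127, 41), (130, 36), (133, 49), (136, 169), (139, 53), (142, 19), (145, 17), (160, 17), (166, 22), (169, 21), (172, 17), (175, 26), (178, 23), (181, 28), (184, 26)]
side orange 63 [[646.0, -101.0, 40.0], [650.0, -96.0, 51.0], [657.0, -87.0, 62.0], [665.0, -78.0, 81.0], [669.0, -75.0, 85.0]] ((657.2614135742188, -88.193420
[... 1106 characters left out ...]
923828125), (3.414886474609375, 36.814483642578125), 87.45645904541016)
wrist [(40, 320), (43, 343), (46, 424), (49, 470), (52, 1091), (55, 313), (58, 245), (61, 243), (64, 261), (67, 264), (70, 287), (73, 279), (76, 319), (79, 555), (82, 693), (85, 393), (88, 597), (91, 329), (94, 295), (97, 109), (100, 272), (103, 305), (106, 293), (109, 314), (112, 363), (115, 2160), (118, 86), (121, 73), (124, 78), (127, 70), (130, 84), (133, 116), (136, 454), (139, 465), (142, 137), (145, 89), (148, 117), (151, 104), (154, 97), (157, 125), (160, 108), (163, 116), (166, 132), (169, 115), (172, 121), (175, 119), (178, 118), (181, 124), (184, 128), (187, 119), (190, 140), (193, 137), (196, 143), (199, 47)]
```

View pics/mix.png

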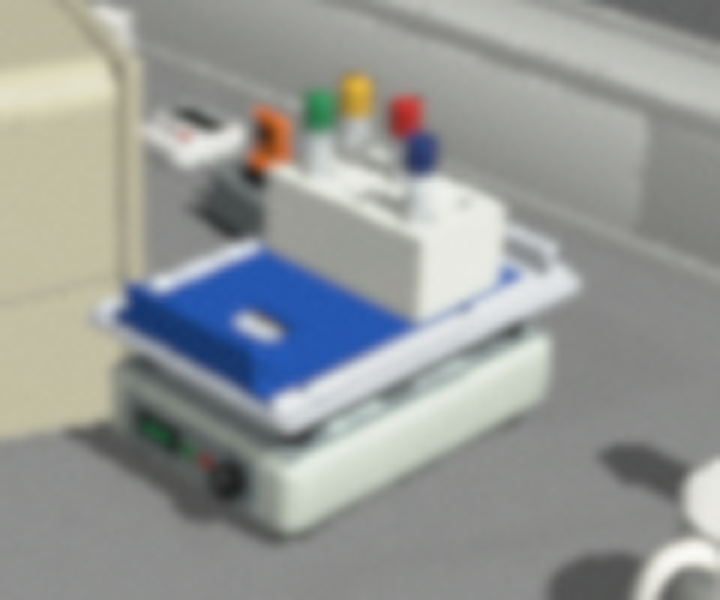

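Call:
carry_out(increments=[-1, -20, -5, -50, 0, 0, 0, -1, -60, -20, -80, 0, 0, 0, -1, -100, -30, -100, 0, 0, 0, -1, -150, -45, -100, 0, 0, 0, -1, -195, -60, -100, 0, 0, 0, -1, -220, -65, -100, 0, 0, 0, -1, -230, -65, -100, 0, 0, 0, -1, -230, -65, -100, 0, 0, 0, -1, -230, -65, -100, 0, 0, 0])

```text
t: 1.05
position: [560.7, -228.1, 331.0]
eef_rot: [[-0.002, 1.0, -0.0], [1.0, 0.002, 0.001], [0.001, -0.0, -1.0]]
wrist_force: [0.0, 0.9, 0.6]
grip_width: 0.999
grip_force: 0.0
```

```bash
python3 - <<'E'
from h import *
s=arm.state();print(s["t"],s["position"],s["wrist_force"],np.round(s["qpos"],1))
snap("wrist");save("wrist","w1")
z=load("wrist");np.savez("w1.npz",**z);P=cloud(z);hsv=cv2.cvtColor(z["p"],cv2.COLOR_RGB2HSV);H,S,V=cv2.split(hsv)
for nm,m,lo,hi in [("orange",(H>5)&(H<16)&(S>190)&(V>120),70,110),("blue",(H>105)&(H<125)&(S>150),80,97),("lip",(H>105)&(H<125)&(S>150),108,120),("blocktop",S<60,133,142)]:
    m=m&(P[...,2]>lo)&(P[...,2]<hi)&(P[...,1]>-360)&(P[...,0]<720)
    k,l,st,ce=cv2.connectedComponentsWithStats(m.astype(np.uint8))
    i=1+np.argmax(st[1:,4]); q=P[l==i];print(nm,st[i],np.round(np.median(q,0)),cv2.minAreaRect(q[:,:2].astype(np.float32)))
E
```

```text
1.05 [ 560.71424404 -228.09477911  330.99676705] [0.00523868 0.91234359 0.6173806 ] [14.6 14.6  4.1 77.6 -1.1 87.9 18.7]
orange [388  46  14  27 193] [655. -95.  81.] ((655.87451171875, -94.89663696289062), (28.599899291992188, 9.46274185180664), 76.32904815673828)
blue [ 200  164  140   82 6007] [ 463. -277.   89.] ((494.0840759277344, -284.50469970703125), (118.14546966552734, 187.93844604492188), 88.08696746826172)
lip [195 174   9  69 236] [ 402. -278.  112.] ((402.0043029785156, -280.90765380859375), (97.46534729003906, 3.8935534954071045), 87.87141418457031)
blocktop [ 276  176   51   86 2559] [ 538. -281.  137.] ((538.9219970703125, -286.62677001953125), (113.69103240966797, 61.94607925415039), 88.03034210205078)
```

View pics/w1.png

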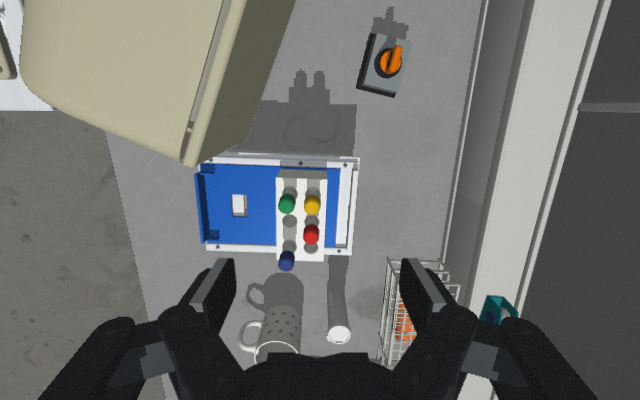

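Wrist view: rack slot at (239,205), key wing at (391,62), lip at (200,208), rear stop at ~(347,207); dispenser's near corner at (190,165), close to the lip. Check clearances and rear stop.

```bash
python3 - <<'E'
from h import *
z=load("w1");P=cloud(z);X,Y,Z=P[...,0],P[...,1],P[...,2]
def mar(m): q=P[m];print(len(q),np.round(np.nanpercentile(q,[1,50,99],axis=0),1).tolist(),cv2.minAreaRect(q[:,:2].astype(np.float32)))
c=cv2.cvtColor(z["p"],cv2.COLOR_RGB2HSV)
m=(X>590)&(X<650)&(Y<-210)&(Y>-360)&(Z>97)&(Z<105);print("stop");mar(m)
m=(c[...,1]<60)&(X>400)&(X<650)&(Y<-200)&(Y>-235)&(Z>80)&(Z<95);print("leftlip");mar(m);q=P[m&(Z>88)];print(np.polyfit(q[:,0],q[:,1],1))
m=(c[...,1]<60)&(X>400)&(X<650)&(Y<-330)&(Y>-370)&(Z>86)&(Z<95);print("rightlip");mar(m);q=P[m];print(np.polyfit(q[:,0],q[:,1],1))
for n in ["w1","scene","side"]:
    Q=cloud(load(n)) if n!="w1" else P
    for a,b in [(30,100),(100,170),(170,190),(190,260)]:
        q=Q[(Q[...,0]>300)&(Q[...,0]<540)&(Q[...,1]<20)&(Q[...,1]>-240)&(Q[...,2]>a)&(Q[...,2]<b)]
        for x0 in range(300,540,40):
            r=q[(q[:,0]>x0)&(q[:,0]<x0+40)]
            if len(r)>10: print(n,a,x0,"ymin",round(np.percentile(r[:,1],1)),"zmax",round(r[:,2].max()),end="; ")
    print()
# key wing: slot centre pixels
m=((c[...,0]>105)&(c[...,0]<125)&(c[...,1]>150)).astype(np.uint8)
hole=(1-m);hole[:190]=0;hole[220:]=0;hole[:,:225]=0;hole[:,255:]=0
k,l,st,ce=cv2.connectedComponentsWithStats(hole);print(st,ce,atz(z,ce[1:],90))
print("fork",z["K"][0,0])
E
```

```text
stop
478 [[603.3, -347.6, 97.4], [608.8, -284.0, 100.3], [614.3, -229.1, 101.8]] ((608.86669921875, -288.8077697753906), (121.53611755371094, 8.17070484161377), 87.88304901123047)
leftlip
1935 [[414.0, -232.6, 81.4], [519.4, -218.0, 88.6], [615.2, -208.3, 92.3]] ((509.3321533203125, -216.81515502929688), (28.376672744750977, 216.7529754638672), 87.69551849365234)
[-3.44730893e-02 -2.02475987e+02]
rightlip
585 [[401.8, -358.2, 86.4], [470.8, -349.4, 90.3], [605.2, -337.2, 92.5]] ((504.8341979980469, -346.5162353515625), (209.35543823242188, 31.909034729003906), 0.1267918199300766)
[-3.27721422e-02 -3.33186491e+02]
w1 30 380 ymin -239 zmax 100; w1 30 420 ymin -239 zmax 100; w1 30 460 ymin -239 zmax 100; w1 30 500 ymin -235 zmax 100; w1 100 380 ymin -239 zmax 170; w1 100 420 ymin -201 zmax 170; w1 100 460 ymin -169 zmax 170; w1 100 500 ymin -239 zmax 170; w1 170 300 ymin -108 zmax 190; w1 170 420 ymin -201 zmax 190; w1 170 460 ymin -168 zmax 190; w1 170 500 ymin -79 zmax 190; w1 190 300 ymin -154 zmax 209; w1 190 340 ymin -169 zmax 212; w1 190 380 ymin -186 zmax 213; w1 190 420 ymin -19
[... 704 characters left out ...]
x 214; scene 190 460 ymin -153 zmax 215; scene 190 500 ymin -66 zmax 214; 
side 30 300 ymin -44 zmax 99; side 30 460 ymin -239 zmax 93; side 30 500 ymin -238 zmax 100; side 100 300 ymin -67 zmax 170; side 100 500 ymin -240 zmax 170; side 170 300 ymin -103 zmax 190; side 170 340 ymin -23 zmax 190; side 190 300 ymin -141 zmax 211; side 190 340 ymin -154 zmax 213; side 190 380 ymin -174 zmax 215; side 190 420 ymin -192 zmax 215; side 190 460 ymin -152 zmax 216; side 190 500 ymin -73 zmax 214; 
[[     0      0    640    400 255655]
 [   231    194     16     23    345]] [[319.60871878 199.49285952]
 [238.93623188 204.79130435]] [[ 449.63528237 -281.84637336   90.        ]]
fork 287.5664073672347
```

Call:
carry_out(increments=[1, -5, -20, 0, 0, 0, 8, 1, -10, -40, 0, 0, 0, 16, 1, -15, -60, 0, 0, 0, 24, 1, -20, -80, 0, 0, 0, 32, 1, -25, -100, 10, 0, 0, 40, 1, -30, -120, 20, 0, 0, 48, 1, -35, -140, 30, 0, 0, 56, 1, -40, -160, 40, 0, 0, 64, 1, -45, -175, 50, 0, 0, 72, 1, -50, -185, 60, 0, 0, 80, 1, -51, -190, 70, 0, 0, 88, 1, -51, -192, 80, 0, 0, 92])

```text
t: 2.3
position: [368.4, -279.9, 251.1]
eef_rot: [[0.999, -0.038, 0.001], [-0.038, -0.999, -0.0], [0.001, -0.0, -1.0]]
wrist_force: [-0.1, -0.3, -0.9]
grip_width: -0.001
grip_force: 0.0
```

```bash
python3 - <<'E'
from h import *
arm.camera("wrist");s=arm.state();print(s["t"],s["position"],s["eef_rot"],s["wrist_force"],np.round(s["qpos"],1))
E
```

```text
2.35 [ 367.80558236 -279.43979268  249.48653019] [[ 9.99182918e-01 -4.03908173e-02 -1.44136536e-03]
 [-4.03893386e-02 -9.99183476e-01  1.04071431e-03]
 [-1.48222375e-03 -9.81648163e-04 -9.99998420e-01]] [ 0.2455202  -0.18186669 -1.25066203] [ 19.5  -2.8  11.7 106.1   0.6  76.7 -61.2]
```

Call:
carry_out(increments=[1, 0, 0, 35, 0, 0, 0, 1, 0, 0, 75, 0, 0, 0, 1, 0, 0, 115, 0, 0, 0, 1, 0, 0, 140, 0, 0, 0, 1, 0, 0, 152, 0, 0, 0, 1, 0, 0, 156, 0, 0, 0, 1, 0, 0, 156, 0, 0, 0, 1, 4, 0, 156, 0, 0, 0, 1, 8, 0, 156, 0, 0, 0, 1, 11, 0, 156, 0, 0, 0, 1, 13, 0, 156, 0, 0, 0, 1, 14, 0, 156, 0, 0, 0])

```text
t: 3.55
position: [382.4, -281.5, 95.4]
eef_rot: [[0.999, -0.035, 0.0], [-0.035, -0.999, -0.0], [0.0, 0.0, -1.0]]
wrist_force: [0.3, 0.2, -0.3]
grip_width: -0.003
grip_force: 0.0
```

Call:
carry_out(increments=[1, 1, 0, 0, 0, 0, 0, 1, 2, 0, 0, 0, 0, 0, 1, 3, 0, 0, 0, 0, 0, 1, 4, 0, 0, 0, 0, 0, 1, 5, 0, 0, 0, 0, 0, 1, 6, 0, 0, 0, 0, 0, 1, 7, 0, 0, 0, 0, 0, 1, 8, 0, 0, 0, 0, 0, 1, 9, 0, 0, 0, 0, 0, 1, 10, 0, 0, 0, 0, 0])

```text
t: 4.55
position: [391.9, -281.9, 95.3]
eef_rot: [[0.999, -0.035, -0.0], [-0.035, -0.999, 0.0], [-0.0, -0.0, -1.0]]
wrist_force: [-3.1, 0.9, 1.4]
grip_width: 0.001
grip_force: 1.5
```

Call:
carry_out(increments=[1, 1, 0, 0, 0, 0, 0, 1, 2, 0, 0, 0, 0, 0, 1, 3, 0, 0, 0, 0, 0, 1, 4, 0, 0, 0, 0, 0, 1, 5, 0, 0, 0, 0, 0, 1, 6, 0, 0, 0, 0, 0, 1, 7, 0, 0, 0, 0, 0])

```text
t: 5.25
position: [399.1, -282.0, 95.3]
eef_rot: [[0.999, -0.035, 0.0], [-0.035, -0.999, 0.0], [0.0, -0.0, -1.0]]
wrist_force: [-1.6, -0.2, -1.0]
grip_width: 0.001
grip_force: 0.9
```

Call:
carry_out(increments=[1, 0.5, 0, 0, 0, 0, 0, 1, 1, 0, 0, 0, 0, 0, 1, 1.5, 0, 0, 0, 0, 0, 1, 2, 0, 0, 0, 0, 0])

```text
t: 5.65
position: [401.0, -282.1, 95.3]
eef_rot: [[0.999, -0.035, 0.0], [-0.035, -0.999, 0.0], [0.0, -0.0, -1.0]]
wrist_force: [-1.7, -0.5, -0.5]
grip_width: -0.001
grip_force: 0.8
```

```bash
python3 - <<'E'
from h import *
snap("wrist");z=load("wrist");P=cloud(z);X,Y,Z=P[...,0],P[...,1],P[...,2]
q=P[(X>560)&(X<650)&(Y<-270)&(Y>-300)&(Z>80)&(Z<106)]
for a in range(560,640,4):
    r=q[(q[:,0]>a)&(q[:,0]<=a+4)]
    if len(r): print(a,len(r),np.round(np.percentile(r[:,2],[5,50,95])))
save("wrist","w2")
s=arm.state();print(s["position"],s["wrist_force"])
E
```

```text
[ 401.12292682 -282.10920646   95.30822797] [-1.19806599 -0.18991552 -0.81657372]
```

Call:
carry_out(increments=[1, 0.5, 0, 0, 0, 0, 0, 1, 1, 0, 0, 0, 0, 0, 1, 1.5, 0, 0, 0, 0, 0, 1, 2, 0, 0, 0, 0, 0])

```text
t: 6.1
position: [403.1, -282.2, 95.3]
eef_rot: [[0.999, -0.035, 0.0], [-0.035, -0.999, 0.0], [0.0, -0.0, -1.0]]
wrist_force: [-2.4, -1.2, -0.9]
grip_width: -0.002
grip_force: 0.8
```

Call:
carry_out(increments=[1, 0.3, 0, 0, 0, 0, 0, 1, 0.6, 0, 0, 0, 0, 0, 1, 1, 0, 0, 0, 0, 0])

```text
t: 6.4
position: [404.0, -282.2, 95.3]
eef_rot: [[0.999, -0.035, 0.0], [-0.035, -0.999, 0.0], [0.0, -0.0, -1.0]]
wrist_force: [-1.4, 0.0, -1.2]
grip_width: 0.003
grip_force: 0.8
```

Call:
carry_out(increments=[1, 0.3, 0, 0, 0, 0, 0, 1, 0.6, 0, 0, 0, 0, 0, 1, 1, 0, 0, 0, 0, 0])

```text
t: 6.7
position: [404.3, -282.2, 95.3]
eef_rot: [[0.999, -0.035, -0.001], [-0.035, -0.999, 0.0], [-0.001, -0.0, -1.0]]
wrist_force: [-7.1, 0.8, 5.4]
grip_width: 0.004
grip_force: 3.8
```

Call:
carry_out(increments=[1, 0.2, 0, 0, 0, 0, 0, 1, 0.4, 0, 0, 0, 0, 0, 1, 0.4, 0, 0, 0, 0, 0, 1, 0.4, 0, 0, 0, 0, 0])

```text
t: 7.1
position: [404.3, -282.2, 95.3]
eef_rot: [[0.999, -0.035, -0.002], [-0.035, -0.999, 0.001], [-0.002, -0.001, -1.0]]
wrist_force: [-7.4, 1.6, 5.2]
grip_width: 0.001
grip_force: 4.1
```

Call:
carry_out(increments=[1, -8, 0, 0, 0, 0, 0, 1, -20, 0, 0, 0, 0, 0, 1, -24, 0, -20, 0, 0, 0, 1, -24, 0, -60, 0, 0, 0, 1, -24, 0, -100, 0, 0, 0, 1, -24, 0, -140, 0, 0, 0, 1, -24, 0, -160, 0, 0, 0])

```text
t: 7.8
position: [381.7, -282.2, 259.1]
eef_rot: [[0.999, -0.035, 0.005], [-0.035, -0.999, -0.002], [0.005, 0.002, -1.0]]
wrist_force: [0.1, -0.7, -0.6]
grip_width: -0.0
grip_force: 0.0
```

Call:
carry_out(increments=[1, 10, 8, 0, 0, 0, -8, 1, 20, 16, 0, 0, 0, -16, 1, 30, 24, 0, 0, 0, -24, 1, 40, 32, 0, 0, 0, -32, 1, 50, 40, 0, 0, 0, -40, 1, 60, 48, 10, 0, 0, -48, 1, 70, 56, 25, 0, 0, -56, 1, 80, 62, 45, 0, 0, -64, 1, 84, 66, 65, 0, 0, -72, 1, 84, 66, 85, 0, 0, -80, 1, 84, 66, 92, 0, 0, -88, 1, 84, 66, 95, 0, 0, -90])

```text
t: 9.0
position: [462.0, -350.2, 159.2]
eef_rot: [[0.03, 1.0, -0.001], [1.0, -0.03, 0.001], [0.001, -0.001, -1.0]]
wrist_force: [-0.5, -0.1, -0.1]
grip_width: 0.001
grip_force: 0.0
```

Call:
carry_out(increments=[1, 0, 0, 0, 0, 0, 0, 1, 0, 0, 0, 0, 0, 0])

```text
t: 9.2
position: [462.8, -350.6, 160.7]
eef_rot: [[0.037, 0.999, 0.001], [0.999, -0.037, -0.0], [-0.0, 0.001, -1.0]]
wrist_force: [0.3, -0.5, 0.1]
grip_width: -0.0
grip_force: 0.0
```

```bash
python3 - <<'E'
from h import *
s=arm.state();print(s["t"],s["position"],s["eef_rot"][:,0],s["wrist_force"])
snap("wrist");z=load("wrist");np.savez("w3.npz",**z)
m=z["p"]
n=np.array(cv2.projectPoints(np.zeros((1,3)),np.zeros(3),np.zeros(3),z["K"],z["D"])[0])
T=z["T"];p=np.linalg.inv(T)@np.array([465,-284,90,1]);uv=cv2.projectPoints(np.array([[p[0],-p[1],-p[2]]]),np.zeros(3),np.zeros(3),z["K"],z["D"])[0].ravel();print(uv)
u,v=uv.astype(int);c=m[max(v-60,0):v+60,u-80:u+80];print(u-80,max(v-60,0));cv2.imwrite("pics/hole.png",cv2.resize(c,None,fx=5,fy=5,interpolation=2)[:,:,::-1])
E
```

```text
9.2 [ 462.82125518 -350.55350536  160.70502174] [ 3.66612559e-02  9.99327696e-01 -3.30578312e-04] [ 0.33650429 -0.48713749  0.14856688]
[317.6157317  126.85241935]
237 66
```

View pics/hole.png

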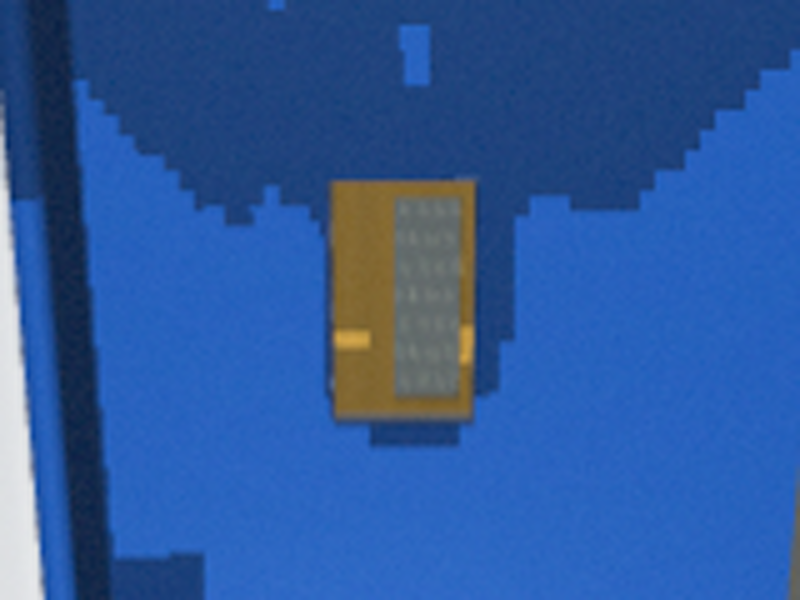

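The hole picture shows the opening at pixels u 303–332, v 102–150 and the nut-plate slot at u 315.6–329.2, v 105.4–145.4, so the slot is shifted towards +x in the opening. Compute it, and re-measure the key from the second view.

```bash
python3 - <<'E'
from h import *
z=load("w3")
f=lambda x,y:(237+x/5,66+y/5)
print("open",atz(z,[f(330,300),f(475,300),f(402.5,300)],90).round(1).tolist())
print("slot",atz(z,[f(393,297),f(461,297),f(427,297)],79).round(1).tolist())
print("slot ends",atz(z,[f(427,197),f(427,397)],79).round(1).tolist())
# edges of rack lip & stop in this view
P=cloud(z);c=cv2.cvtColor(z["p"],cv2.COLOR_RGB2HSV);bl=(c[...,0]>105)&(c[...,0]<125)&(c[...,1]>150)
q=P[bl&(P[...,2]>110)&(P[...,2]<118)];print("lip",np.nanmean(q,0),np.nanmin(q[:,0]),np.nanmax(q[:,0]))
# key triangulation from wrist0 and w1 : wing top components
import sys
r=[]
for n in ["w1","scene"]:
    k=load(n);c=cv2.cvtColor(k["p"],cv2.COLOR_RGB2HSV);P=cloud(k)
    m=(c[...,0]>3)&(c[...,0]<18)&(c[...,1]>170)&(P[...,2]>72)&(P[...,0]>600)&(P[...,0]<700)&(P[...,1]>-130)&(P[...,1]<-60)
    v,u=np.where(m);r.append((k,(u.mean(),v.mean())));print(n,len(u),u.mean(),v.mean(),P[m].mean(0),np.percentile(P[m][:,2],[50,95]))
print(tri(r[0][0],r[0][1],r[1][0],r[1][1]))
E
```

```text
open [[454.6, -283.0, 90.0], [475.3, -283.8, 90.0], [464.9, -283.4, 90.0]]
slot [[463.5, -283.8, 79.0], [473.8, -284.1, 79.0], [468.6, -283.9, 79.0]]
slot ends [[469.1, -269.7, 79.0], [468.2, -298.9, 79.0]]
lip [ 417.98132512 -278.94313399  111.89621517] 413.67432319703545 421.36050562741406
w1 224 394.50892857142856 59.098214285714285 [654.89450877 -94.80915392  79.91115008] [80.34662602 82.08101782]
scene 9 325.0 180.66666666666666 [650.67917174 -98.78077281  76.51635016] [76.38733456 80.31278427]
(array([656.40373563, -93.71051365,  73.08499661]), np.float64(0.44971385722812574))
```

Call:
carry_out(increments=[-1, 0, 0, -40, 0, 0, 0, -1, 10, 10, -80, 0, 0, 0, -1, 25, 25, -120, 0, 0, 0, -1, 55, 50, -130, 0, 0, 2, -1, 85, 80, -130, 0, 0, 4, -1, 115, 105, -130, 0, 0, 6, -1, 145, 130, -120, 0, 0, 8, -1, 175, 155, -100, 0, 0, 10, -1, 195, 175, -70, 0, 0, 11.7, -1, 206, 186, -40, 0, 0, 11.7, -1, 206, 186, -15, 0, 0, 11.7, -1, 206, 186, -12, 0, 0, 11.7])

```text
t: 10.45
position: [654.6, -150.1, 168.8]
eef_rot: [[0.237, 0.972, -0.005], [0.972, -0.237, 0.001], [-0.001, -0.005, -1.0]]
wrist_force: [0.1, -0.1, 0.4]
grip_width: 1.004
grip_force: 0.0
```

Call:
carry_out(increments=[-1, 0, 0, 0, 0, 0, 0, -1, 0, 0, 0, 0, 0, 0])

```text
t: 10.65
position: [656.7, -151.8, 174.5]
eef_rot: [[0.238, 0.971, 0.003], [0.971, -0.238, -0.001], [-0.0, 0.003, -1.0]]
wrist_force: [-0.3, 0.1, 0.2]
grip_width: 0.996
grip_force: 0.0
```

```bash
python3 - <<'E'
from h import *
s=arm.state();print(s["t"],s["position"],s["eef_rot"],np.round(s["qpos"],1))
snap("wrist");z=load("wrist");np.savez("w4.npz",**z);save("wrist","w4")
P=cloud(z);c=cv2.cvtColor(z["p"],cv2.COLOR_RGB2HSV)
m=(c[...,0]>3)&(c[...,0]<18)&(c[...,1]>170)&(P[...,0]>600)&(P[...,0]<700)&(P[...,1]>-140)&(P[...,1]<-50)
print(np.histogram(P[m][:,2],np.arange(40,90,3)))
zt=np.percentile(P[m][:,2],97);print(zt)
for lo,hi in [(76,90)]:
    mm=m&(P[...,2]>lo)&(P[...,2]<hi);v,u=np.where(mm);print(mm.sum(),u.mean(),v.mean(),P[mm].mean(0),cv2.minAreaRect(P[mm][:,:2].astype(np.float32)))
    q=atz(z,np.c_[u,v],81.5);print(q.mean(0),cv2.minAreaRect(q[:,:2].astype(np.float32)))
w=load("w1");print(tri(w,(394.5,59.1),z,(u.mean(),v.mean())))
c=z["p"][int(v.mean())-60:int(v.mean())+60,int(u.mean())-80:int(u.mean())+80];cv2.imwrite("pics/key.png",cv2.resize(c,None,fx=5,fy=5,interpolation=2)[:,:,::-1])
E
```

```text
10.65 [ 656.73652087 -151.78992194  174.54038021] [[ 2.38032822e-01  9.71253101e-01  2.79085508e-03]
 [ 9.71257110e-01 -2.38031732e-01 -7.21286048e-04]
 [-3.62392428e-05  2.88232760e-03 -9.99995845e-01]] [ 7.5 26.8  2.2 80.  -1.  73.1 -4. ]
(array([  0,   0,   0,  67, 267,   0,   0,   3,   2,   3,  22,   9,  82,
       345,   6,   0]), array([40, 43, 46, 49, 52, 55, 58, 61, 64, 67, 70, 73, 76, 79, 82, 85, 88]))
81.45797886768133
433 300.1685912240185 136.38568129330255 [656.76343934 -93.04108573  79.94523892] ((656.3737182617188, -93.48694610595703), (29.470064163208008, 9.870527267456055), 75.56082153320312)
[656.8851967  -92.89818667  81.5       ] ((656.683837890625, -93.16030883789062), (29.09566307067871, 9.596874237060547), 75.47328186035156)
(array([656.37306599, -93.73765121,  73.36421736]), np.float64(0.40414400470207656))
```

View pics/key.png

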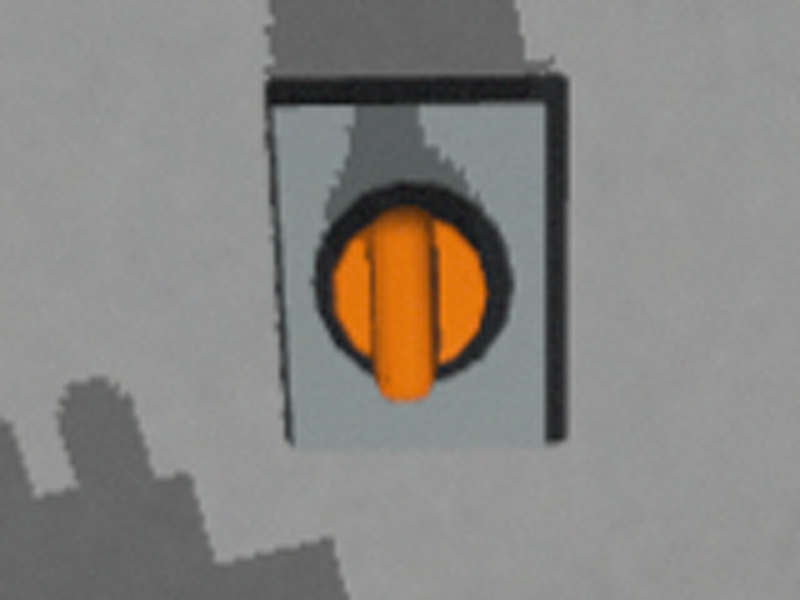

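Call:
carry_out(increments=[-1, 20, -5, 0, 0, 0, 0, -1, 45, -11, 0, 0, 0, 0, -1, 56.7, -14.2, 15, 0, 0, 0, -1, 56.7, -14.2, 45, 0, 0, 0, -1, 56.7, -14.2, 75, 0, 0, 0, -1, 56.7, -14.2, 100, 0, 0, 0, -1, 56.7, -14.2, 112, 0, 0, 0, -1, 56.7, -14.2, 117, 0, 0, 0, -1, 56.7, -14.2, 117, 0, 0, 0, -1, 56.7, -14.2, 117, 0, 0, 0])

```text
t: 11.7
position: [656.6, -92.8, 56.8]
eef_rot: [[0.237, 0.971, 0.002], [0.971, -0.237, -0.0], [0.0, 0.002, -1.0]]
wrist_force: [0.6, 0.3, -0.2]
grip_width: 1.0
grip_force: 0.0
```

Call:
carry_out(increments=[1, 0, 0, 0, 0, 0, 0, 1, 0, 0, 0, 0, 0, 0, 1, 0, 0, 0, 0, 0, 0, 1, 0, 0, 0, 0, 0, 0, 1, 0, 0, 0, 0, 0, 0, 1, 0, 0, 0, 0, 0, 0, 1, 0, 0, 0, 0, 0, 0, 1, 0, 0, 0, 0, 0, 0])

```text
t: 12.5
position: [655.8, -92.5, 55.5]
eef_rot: [[0.237, 0.972, 0.0], [0.972, -0.237, -0.0], [0.0, 0.0, -1.0]]
wrist_force: [-0.9, -0.9, 2.2]
grip_width: 0.105
grip_force: 60.3
```

Call:
carry_out(increments=[1, 0, 0, -5, 0, 0, 0, 1, 0, 0, -20, 0, 0, 0, 1, 0, 0, -45, 0, 0, 0, 1, 0, 0, -80, 0, 0, 0, 1, 0, 0, -120, 0, 0, 0, 1, 0, 0, -160, 0, 0, 0, 1, 0, 0, -195, 0, 0, 0, 1, 0, 0, -215, 0, 0, 0, 1, 0, 0, -220, 0, 0, 0, 1, 0, 0, -220, 0, 0, 0, 1, 0, 0, -220, 0, 0, 0, 1, 0, 0, -220, 0, 0, 0])

```text
t: 13.7
position: [655.1, -92.4, 273.7]
eef_rot: [[0.237, 0.972, -0.003], [0.972, -0.237, 0.0], [-0.0, -0.003, -1.0]]
wrist_force: [0.5, 0.0, -1.4]
grip_width: 0.107
grip_force: 60.0
```

```bash
python3 - <<'E'
from h import *
s=arm.state();R=s["eef_rot"];p=s["position"];print(s["t"],p,R,s["grip_width"],s["wrist_force"])
yaw=np.radians(88.05);tgt=np.array([468.6,-283.9,p[2]])+0.4*np.array([np.cos(yaw),np.sin(yaw),0])
print(R.T@(tgt-p),np.degrees(np.arctan2(R[1,0],R[0,0])))
E
```

```text
13.7 [655.14392181 -92.40468169 273.66625149] [[ 2.36801958e-01  9.71554612e-01 -2.54318645e-03]
 [ 9.71557871e-01 -2.36802123e-01  2.40351430e-04]
 [-3.68717410e-04 -2.52776850e-03 -9.99996737e-01]] 0.10696473321342584 [ 0.51319057  0.02104782 -1.43276457]
[-229.83112848 -135.97255199    0.42845127] 76.30213319377917
```

Call:
carry_out(increments=[1, -15, -9, 0, 0, 0, -1, 1, -40, -24, 0, 0, 0, -3, 1, -70, -41, 0, 0, 0, -5, 1, -100, -59, 0, 0, 0, -7, 1, -130, -77, 0, 0, 0, -9, 1, -160, -95, 0, 0, 0, -11, 1, -190, -112, 0, 0, 0, -11.75, 1, -215, -127, 0, 0, 0, -11.75, 1, -227, -134, 0, 0, 0, -11.75, 1, -230, -136, 0, 0, 0, -11.75, 1, -230, -136, 0, 0, 0, -11.75, 1, -230, -136, 0, 0, 0, -11.75])

```text
t: 14.9
position: [470.3, -282.2, 275.0]
eef_rot: [[0.032, 0.999, -0.0], [0.999, -0.032, 0.001], [0.001, -0.0, -1.0]]
wrist_force: [0.1, -0.1, -0.1]
grip_width: 0.104
grip_force: 60.0
```

```bash
python3 - <<'E'
from h import *
snap("side");snap("wrist")
s=arm.state();R=s["eef_rot"];p=s["position"];print(s["t"],p,s["wrist_force"],np.round(s["qpos"],1))
yaw=np.radians(88.05);tgt=np.array([468.6,-283.9,p[2]])+0.4*np.array([np.cos(yaw),np.sin(yaw),0])
print(R.T@(tgt-p),np.degrees(np.arctan2(R[1,0],R[0,0])))
a=load("wrist")["p"];cv2.imwrite("pics/k1.png",a[:,:,::-1])
E
```

```text
15.0 [ 470.13266101 -282.49862996  275.07747562] [-0.08853839 -0.03429151 -1.1170046 ] [20.   8.   7.  92.  -1.  80.1 25.2]
[-1.04945877e+00 -1.48639000e+00 -3.17725579e-04] 88.17545281290879
```

View pics/k1.png

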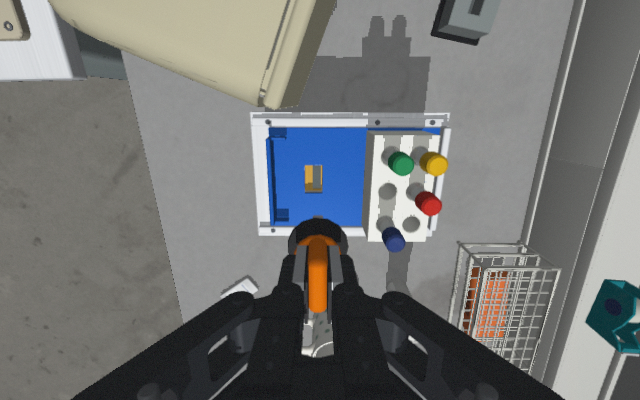

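Wrist view: key hangs straight between the fingers, collar at (318,235), opening at (314,178). Correct residual and descend into the rack opening.

Call:
carry_out(increments=[1, -1, -1.5, 20, 0, 0, 0, 1, -1, -1.5, 50, 0, 0, 0, 1, -1, -1.5, 85, 0, 0, 0, 1, -1, -1.5, 115, 0, 0, 0, 1, -1, -1.5, 135, 0, 0, 0, 1, -1, -1.5, 143, 0, 0, 0, 1, -1, -1.5, 146, 0, 0, 0, 1, -1, -1.5, 146, 0, 0, 0, 1, -1, -1.5, 146, 0, 0, 0, 1, -1, -1.5, 146, 0, 0, 0])

```text
t: 16.0
position: [468.2, -284.9, 130.4]
eef_rot: [[0.034, 0.999, 0.002], [0.999, -0.034, -0.001], [-0.001, 0.002, -1.0]]
wrist_force: [-0.1, 0.6, -0.7]
grip_width: 0.103
grip_force: 60.0
```

```bash
cat > st.py <<'E'
from h import *
s=arm.state();R=s["eef_rot"];p=s["position"];print(s["t"],p,s["wrist_force"],s["ft_torque"])
yaw=np.radians(88.05);tgt=np.array([468.6,-283.9,p[2]])+0.4*np.array([np.cos(yaw),np.sin(yaw),0])
print(R.T@(tgt-p),np.degrees(np.arctan2(R[1,0],R[0,0])))
E
python3 st.py
```

```text
16.0 [ 468.216103   -284.93687794  130.36214993] [-0.06852568  0.63336877 -0.74947051] [-0.04289966 -0.00968085  0.01359199]
[ 1.44931384e+00  3.48503118e-01 -3.53290765e-04] 88.05433302248159
```

Call:
carry_out(increments=[1, 1, 0.3, 2, 0, 0, 0, 1, 1.2, 0.3, 4, 0, 0, 0, 1, 1.2, 0.3, 6, 0, 0, 0, 1, 1.2, 0.3, 8, 0, 0, 0, 1, 1.2, 0.3, 9, 0, 0, 0, 1, 1.2, 0.3, 9, 0, 0, 0, 1, 1.2, 0.3, 9, 0, 0, 0])

```text
t: 16.7
position: [468.0, -283.6, 120.3]
eef_rot: [[0.034, 0.999, 0.0], [0.999, -0.034, 0.0], [0.0, 0.0, -1.0]]
wrist_force: [-0.3, 0.5, -1.5]
grip_width: 0.105
grip_force: 60.0
```

```bash
python3 st.py
```

```text
16.7 [ 467.96925555 -283.56273952  120.3305527 ] [-0.25905971  0.48168074 -1.5486381 ] [-0.02993015 -0.00385215  0.0112781 ]
[8.44616585e-02 6.41846811e-01 4.94802950e-05] 88.04426255482264
```

Call:
carry_out(increments=[1, 0, 0.8, 0, 0, 0, 0, 1, 0, 0.8, 1, 0, 0, 0, 1, 0, 0.8, 2, 0, 0, 0, 1, 0, 0.8, 3, 0, 0, 0, 1, 0, 0.8, 4, 0, 0, 0, 1, 0, 0.8, 5, 0, 0, 0, 1, 0, 0.8, 6, 0, 0, 0, 1, 0, 0.8, 6, 0, 0, 0])

```text
t: 17.5
position: [468.7, -283.5, 114.2]
eef_rot: [[0.034, 0.999, -0.0], [0.999, -0.034, 0.0], [0.0, -0.0, -1.0]]
wrist_force: [0.6, 0.1, -0.5]
grip_width: 0.1
grip_force: 60.0
```

```bash
python3 st.py
```

```text
17.5 [ 468.7166056  -283.49283956  114.16979784] [ 0.56439175  0.07177479 -0.51426727] [-0.00261038  0.01491171 -0.00058998]
[-1.08901628e-02 -1.02683719e-01  9.90915923e-06] 88.05126965966842
```

Call:
carry_out(increments=[1, 0, 0, 1, 0, 0, 0, 1, 0, 0, 2, 0, 0, 0, 1, 0, 0, 3, 0, 0, 0, 1, 0, 0, 4, 0, 0, 0, 1, 0, 0, 5, 0, 0, 0, 1, 0, 0, 6, 0, 0, 0, 1, 0, 0, 7, 0, 0, 0, 1, 0, 0, 7, 0, 0, 0])

```text
t: 18.3
position: [468.8, -283.6, 107.6]
eef_rot: [[0.034, 0.999, 0.0], [0.999, -0.034, -0.0], [-0.0, 0.0, -1.0]]
wrist_force: [-1.0, 0.4, 5.1]
grip_width: 0.102
grip_force: 60.9
```

Call:
carry_out(increments=[1, 0, 0, 1, 0, 0, 0, 1, 0, 0, 2, 0, 0, 0, 1, 0, 0, 3, 0, 0, 0, 1, 0, 0, 3, 0, 0, 0])

```text
t: 18.7
position: [468.8, -283.6, 104.9]
eef_rot: [[0.034, 0.999, 0.0], [0.999, -0.034, -0.0], [-0.0, 0.0, -1.0]]
wrist_force: [-3.4, 1.9, 9.7]
grip_width: 0.104
grip_force: 61.5
```

Call:
carry_out(increments=[1, 0, -0.3, 0.5, 0, 0, 0, 1, 0, -0.3, 1, 0, 0, 0, 1, 0, -0.3, 1.5, 0, 0, 0, 1, 0, -0.3, 2, 0, 0, 0, 1, 0, -0.3, 2.5, 0, 0, 0, 1, 0, -0.3, 2.5, 0, 0, 0])

```text
t: 19.3
position: [468.8, -283.6, 102.9]
eef_rot: [[0.034, 0.999, 0.001], [0.999, -0.034, -0.0], [-0.0, 0.001, -1.0]]
wrist_force: [-4.5, 2.5, 12.3]
grip_width: 0.104
grip_force: 62.0
```

Call:
carry_out(increments=[1, 0, -0.3, 0.5, 0, 0, 0, 1, 0, -0.3, 0.9, 0, 0, 0, 1, 0, -0.3, 0.9, 0, 0, 0])

```text
t: 19.6
position: [468.9, -283.6, 102.2]
eef_rot: [[0.034, 0.999, 0.002], [0.999, -0.034, -0.0], [-0.0, 0.002, -1.0]]
wrist_force: [-4.5, 2.1, 12.4]
grip_width: 0.105
grip_force: 62.1
```

Call:
carry_out(increments=[1, 0, 0, 0, 0, 0, 5, 1, 0, 0, 0, 0, 0, 10, 1, 0, 0, 0, 0, 0, 15, 1, 0, 0, 0, 0, 0, 15])

```text
t: 20.0
position: [469.6, -284.1, 102.6]
eef_rot: [[0.294, 0.956, 0.003], [0.956, -0.294, -0.001], [-0.0, 0.004, -1.0]]
wrist_force: [-0.9, 1.3, 12.8]
grip_width: 0.104
grip_force: 62.0
```

```bash
python3 st.py
```

```text
20.0 [ 469.63940035 -284.07774384  102.63204543] [-0.9399765   1.2717255  12.83818641] [ 0.26180884  0.23142972 -0.14751459]
[ 0.24991867 -1.15034144 -0.0044139 ] 72.87808407586978
```

Call:
carry_out(increments=[1, 0, 0, 0.3, 0, 0, 7, 1, 0, 0, 0.3, 0, 0, 14, 1, 0, 0, 0.3, 0, 0, 21, 1, 0, 0, 0.3, 0, 0, 28, 1, 0, 0, 0.3, 0, 0, 35, 1, 0, 0, 0.3, 0, 0, 42, 1, 0, 0, 0.3, 0, 0, 49, 1, 0, 0, 0.3, 0, 0, 56, 1, 0, 0, 0.3, 0, 0, 63, 1, 0, 0, 0.3, 0, 0, 69, 1, 0, 0, 0.3, 0, 0, 75, 1, 0, 0, 0.3, 0, 0, 75])

```text
t: 21.2
position: [470.0, -284.4, 102.5]
eef_rot: [[0.999, -0.038, 0.004], [-0.038, -0.999, -0.002], [0.004, 0.002, -1.0]]
wrist_force: [0.6, -1.3, 13.1]
grip_width: 0.101
grip_force: 62.1
```

```bash
python3 st.py
```

```text
21.2 [ 469.95250665 -284.35300151  102.48833247] [ 0.55165125 -1.3014498  13.06156089] [ 0.03646     0.00532724 -0.11003029]
[-1.36999619 -0.80182076 -0.00721695] -2.15451525850556
```

Call:
carry_out(increments=[1, 0, 0, -1, 0, 0, 0, 1, 0, 0, -2, 0, 0, 0, 1, 0, 0, -3, 0, 0, 0, 1, 0, 0, -3.7, 0, 0, 0, 1, 0, 0, -3.7, 0, 0, 0, 1, 0, 0, -3.7, 0, 0, 0])

```text
t: 21.8
position: [469.9, -284.4, 105.8]
eef_rot: [[0.999, -0.034, 0.004], [-0.034, -0.999, -0.002], [0.004, 0.002, -1.0]]
wrist_force: [2.3, -0.9, 6.9]
grip_width: 0.107
grip_force: 61.4
```

Call:
carry_out(increments=[1, 0, 0, -0.5, 0, 0, 0, 1, 0, 0, -0.8, 0, 0, 0, 1, 0, 0, -0.8, 0, 0, 0])

```text
t: 22.1
position: [469.8, -284.3, 106.4]
eef_rot: [[0.999, -0.034, 0.004], [-0.034, -0.999, -0.002], [0.004, 0.002, -1.0]]
wrist_force: [3.1, -2.5, 7.0]
grip_width: 0.105
grip_force: 61.1
```

Call:
carry_out(increments=[0.5, 0, 0, 0, 0, 0, 0, 0.2, 0, 0, 0, 0, 0, 0, -0.2, 0, 0, 0, 0, 0, 0, -0.6, 0, 0, 0, 0, 0, 0, -0.6, 0, 0, 0, 0, 0, 0, -0.6, 0, 0, 0, 0, 0, 0])

```text
t: 22.7
position: [468.1, -283.5, 105.0]
eef_rot: [[0.999, -0.034, -0.0], [-0.034, -0.999, 0.0], [-0.0, -0.0, -1.0]]
wrist_force: [0.3, -0.6, 0.4]
grip_width: 0.803
grip_force: 0.0
```

Call:
carry_out(increments=[-0.6, 0, 0, -5, 0, 0, 0, -0.6, 0, 0, -20, 0, 0, 0, -0.6, 0, 0, -45, 0, 0, 0, -0.6, 0, 0, -80, 0, 0, 0, -0.6, 0, 0, -120, 0, 0, 0, -0.6, -20, 0, -140, 0, 0, 0, -0.6, -60, 0, -150, 0, 0, 0, -0.6, -75, 0, -150, 0, 0, 0, -0.6, -75, 0, -150, 0, 0, 0, -0.6, -75, 0, -150, 0, 0, 0])

```text
t: 23.7
position: [393.7, -280.8, 255.5]
eef_rot: [[0.999, -0.034, 0.001], [-0.034, -0.999, 0.0], [0.001, -0.0, -1.0]]
wrist_force: [0.9, 0.6, 0.3]
grip_width: 0.804
grip_force: 0.0
```

```bash
python3 - <<'E'
from h import *
s=arm.state();print(s["t"],s["position"],s["wrist_force"],s["grip_width"])
snap("wrist");z=load("wrist");save("wrist","fin")
P=cloud(z);c=cv2.cvtColor(z["p"],cv2.COLOR_RGB2HSV)
m=(c[...,0]>3)&(c[...,0]<18)&(c[...,1]>170)&(abs(P[...,0]-468)<40)&(abs(P[...,1]+284)<40)
q=P[m];print(len(q),np.histogram(q[:,2],np.arange(90,150,3)));t=q[q[:,2]>126];print(np.percentile(q[:,2],97),cv2.minAreaRect(t[:,:2].astype(np.float32)))
E
```

```text
23.7 [ 393.65402717 -280.80600896  255.48218766] [0.92559648 0.57043346 0.2553657 ] 0.8042925815582332
704 (array([  9,   2,   0,   6, 287,  12,   0,   0,   0,   0,   1,   0,  42,
       276,  69,   0,   0,   0,   0]), array([ 90,  93,  96,  99, 102, 105, 108, 111, 114, 117, 120, 123, 126,
       129, 132, 135, 138, 141, 144, 147]))
132.59969314849528 ((468.306396484375, -284.75054931640625), (9.92343807220459, 28.917354583740234), 88.57001495361328)
```

View pics/fin.png

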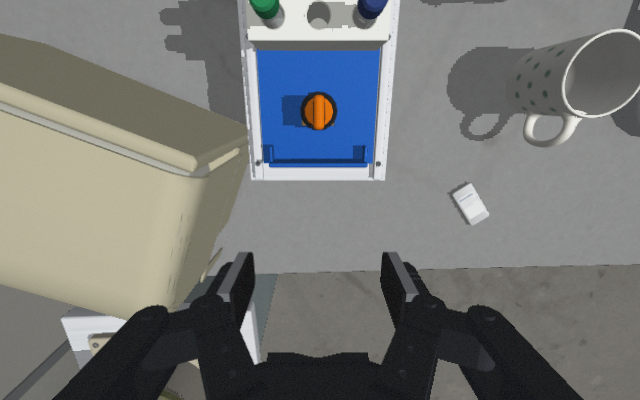

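The final view shows the key upright at (319,111), its wing along mixer x and its top at 132.6 mm (origin about 71.6). Check that the rack is still home.

```bash
python3 - <<'E'
from h import *
for n in ["w3","wrist"]:
    z=load(n);P=cloud(z);c=cv2.cvtColor(z["p"],cv2.COLOR_RGB2HSV);bl=(c[...,0]>105)&(c[...,0]<125)&(c[...,1]>150)
    q=P[bl&(P[...,2]>108)&(P[...,2]<118)&(P[...,0]>380)&(P[...,0]<440)];print("lip",np.nanmedian(q,0))
snap("side");z=load("side");P=cloud(z);c=cv2.cvtColor(z["p"],cv2.COLOR_RGB2HSV)
m=(c[...,1]<60)&(P[...,2]>133)&(P[...,2]<142)&(abs(P[...,1]+285)<70)&(P[...,0]>480)&(P[...,0]<620);print("block",cv2.minAreaRect(P[m][:,:2].astype(np.float32)))
E
```

```text
lip [ 418.27147375 -276.92447291  111.82070211]
lip [ 418.32228075 -282.65884131  111.6653978 ]
block ((558.0406494140625, -284.2710266113281), (119.4227523803711, 61.0435676574707), 87.79547119140625)
```

Lip unchanged; the rack is still home. Handing in.

```bash
python3 -c "
from cell import arm
print(arm.close_job(),arm.state()['t'])"
```

```text
the job is handed in; nothing more can be done
the job is handed in; nothing more can be done
```

I handed the job in at about 24 s of the 72 s allowed. By my last measurements the rack is home and the key is seated across the slot (origin about 71.6 mm above the worktop) and released. Contact forces stayed below about 15 N. I got no verdict back.

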